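Change an overhead stirrer into its other speed range

TASK

The bench stirrer is switched off and out of gear: put it into gear by pushing its gear-change knob fully down until the gears inside are in full mesh. The teeth will be standing on one another, so ease the knob down until it bears springily on them, rock the spindle gently by its wing grip until the teeth drop in and it goes solid, then push the knob home and let go. Never force the knob or the teeth, and leave the other things on the bench where they are.

Things in the scene. Friction and masses are not known exactly. Their poses are not given: they have to be found in the camera images.
- gear_knob (a joint): Travel of the gear-change knob, m: 0 = up, out of gear (starts at 0 to 0.002); 0.016 = fully down, in mesh, a rubber-cushioned stop. Friction about 8 N; stays where left. It drives the steel shift gear through a spring: tooth on tooth, the gear stops at 0.004 of travel, from there the spring adds 1.5 N then 0.9 N per mm, solid at 0.013. Keep the push under 30 N.
- gear_knob_top (a point): Top centre of the gear-change knob: grey mushroom, 28 mm across, 16 mm high, on a 10 mm rod through the stirrer's clear cover; z up; up, it is 36 mm above the cover. Let go, it holds up to 8 N of spring: 12 to 15 N of push loads it well (part-way down). Once teeth line up, the spring throws the shift gear in without the knob moving; then the knob goes home against friction alone.
- spindle_grip (a point): Centre of the grey wing grip on the spindle's upper end: a bar 44 mm long (x axis), 14 mm wide (y axis, take it across this), 26 mm high, underside 12 mm above the clear cover; 54 mm from the gear-change knob. It turns about its vertical z axis: 0.04 N m free, 0.1 to 0.2 while tooth rubs on tooth. In mesh it is solid but for 2 to 3 degrees of backlash; stop at some 0.3 N m, keep under 0.55.
- spindle: Spindle with its pale plastic gear, 73 mm across, 12 mm thick, seen through the clear cover beside the steel shift gear under the knob. 12 teeth, 32 mm from the axis, repeating every 30 degrees; they first line up after 2 to 28 degrees of turn, either way. Not measured: how the teeth stand to the wing grip. No more than 20 N on the teeth. Origin on the axis at the cover's top; turns with the grip.
- stirrer: Overhead stirrer, fixed, parked low on its stand: white housing 190 x 92 mm, grey stand plate 340 x 220 x 12 mm. Origin on the bench; along its x axis (away from the robot, yaw varies) the spindle lies at -26 mm, the gear-change knob at +28 mm, a 16 mm stand rod, 347 mm high, at +200 mm. Clear cover's top at 265 mm; only the rod stands higher than the two knobs.
- solvent_bottle: Amber bottle, 72 mm across, 150 mm high, standing on the bench beside the stand plate; to be left alone. Origin at its base.
- beaker: Glass beaker, 70 mm across, 90 mm high, on the bench; to be left alone. Origin at its base.
- paddle: Steel paddle shaft lying on the bench, 275 mm long; to be left alone. Origin under its middle, x along it.
- sample_jar: White jar, 52 mm across, 66 mm high, on the bench; to be left alone. Origin at its base.

How it is judged:
By the outcome, as a careful person would: the job done as asked, in the order asked, and still so for the second after the job is handed in, with the robot touching nothing.
It also fails if it takes over 72 s, if anything falls off the work surface, if the arm or the gripper's body presses on something with over 40 N, if the wrist force passes 120 N, or if a joint passes its speed limit or range.

ROBOT

A 6-joint arm with a two-finger parallel gripper is mounted at the origin on the work surface. World frame = base frame: x ahead of the robot, y to its left, z up, the work surface at z = 0. Lengths are in mm, angles in rad, forces in N, time in s.
With the tool pointing down it reaches from about 300 to 950 mm from the base axis. Payload 3.1 kg.
Tool frame: the origin (TCP) lies between the finger pads; the fingertips stand 25 mm ahead of it and the grasp point (between the pads) lies 6 mm ahead of it (tip_reach is the distance from the TCP to the fingertips, in mm); z points along the fingers, y is the direction in which the jaws open and shut (so a half turn about z gives the same grasp; the last joint's range is limited). The gripper opens to 85 mm and grips with 20 to 120 N. Pads are 22 mm wide; open, the fingers measure 114 mm over their backs; the gripper's body (76 mm by 85 mm) begins 54 mm behind the grasp point. The pads swing forward as they close: fully open they stand 13 mm farther back than shut.
Start: joints at [-1.385, 0.308, 1.634, -0, 1.2, -0.07], TCP at [158.11, -604.676, 256.272] pointing down, gripper open.
Joint ranges: [-3.06, 3.06], [-0.79, 1.96], [0.05, 2.63], [-1.19, 4.34], [0.05, 2.64], [-2.94, 2.94]. Speed limits (rad/s): [2.79, 2.79, 3.14, 3.14, 3.14, 3.14].

INTERFACE

Orientations are given as [roll, pitch, yaw] about the fixed x, y, z axes, in that order (R = Rz(yaw) Ry(pitch) Rx(roll)).
In Python, from rig import * gives the robot as it stands. The module is installed in compiled form; this text tells all that it offers.
- The arm moves only by the tool arm_command, never from a script. Its argument "commands" is one flat list of numbers, 7 for each row, row after row: the turn, a rotation vector about the tool's x, y, z in rad, then the shift along the tool's x, y, z in cm, then the opening, from 0 (shut) to 1 (fully open). In form: [wx, wy, wz, x, y, z, grip, wx, wy, wz, x, y, z, grip, ...]. A call has exactly 10 rows; each row is the pose to reach, as a shift and turn from the pose commanded when the call began, along the tool's axes at that moment; what a row does not reach only later rows make up. A row lasts 1/12 s, in which the tool goes at most 41.7 mm and 7.16 degrees, less where a joint would pass 70% of its speed; a pose out of reach is approached as far as the arm can. A call with a gripper value outside its range is refused whole. The fingers move at their own pace and stop on an object; "squeeze" is the grip in N (left out, the last holds). Time passes only in rows, so rows that repeat a pose let the fingers close, or fill a call up. It gives the time, the measured TCP pose, the force and the opening at its end, in the units of the state.
- state(): the state, without advancing time (a new reading comes with each control period).
- snapshot(name): name is "scene" or "top"; returns a dict with "pixels" (420x560x3 uint8, blue, green, red), "depth" (420x560 float32, mm along the optical axis (not along the pixel's ray), 0 where there is no reading), "mtx" (3x3 intrinsics, pixels), "origin" and "orientation" of the camera in the world. Camera axes: x right, y down, z forward; pixel columns grow to the right and rows downward; lengths in mm; the calibration is good to about 2 mm. A picture is of the moment at which its call begins.
- hand_in(): hands the job in, once; it reports no verdict.
The state is a dict: "clock": time; "joint_positions": joint angles; "qd": joint speeds; "tau": joint torques, N m; "eef_pos": TCP position; "eef_rot": TCP orientation; "contact_force": force on the tool from outside, world axes, zero at the start; "ft_torque": the same for the moment, N m; "grip_width": finger opening in mm.
Only numpy, scipy, OpenCV 4.12 (cv2) and the standard library are available. Lean on these libraries where they do the work, as an engineer would, in place of code of your own. Each camera call takes 0.05 s, during which the arm holds its last target. There are 200 camera calls.

## Working session

There is one attempt and no reset: what is moved stays moved. The work goes in short steps, Python scripts to look and compute and a tool call to move; the robot and the scene stay as the last step left them, time stands still between calls to the robot, and variables do not carry over. Pictures are saved under pics/ and viewed, about 8 in all and at most 12, crops included, and the job is handed in when it is done.

Besides the shell and the picture viewer there is one more tool, called after "Emit:" as name(argument=value, ...), one argument or row to a line, values as JSON. arm_command: Moves the arm, as the interface text tells. Its arguments: {"type":"object","properties":{"commands":{"type":"array"},"squeeze":{"type":"number"}},"required":["commands"]}

```bash
mkdir -p pics; cat > h.py <<'E'
from rig import *
import numpy as np, cv2
from scipy.spatial.transform import Rotation as R
def rot(o):
    o=np.array(o,float)
    return o if o.shape==(3,3) else (R.from_quat(o).as_matrix() if o.size==4 else R.from_euler('xyz',o).as_matrix())
def cloud(s):
    d=s["depth"];v,u=np.mgrid[:d.shape[0],:d.shape[1]]
    K=np.array(s["mtx"]);p=np.stack([(u-K[0,2])/K[0,0]*d,(v-K[1,2])/K[1,1]*d,d],-1)
    P=p@rot(s["orientation"]).T+np.array(s["origin"]);P[d<=0]=np.nan
    return P
E
python3 - <<'E'
from h import *
print(state())
for n in("scene","top"):
    s=snapshot(n);cv2.imwrite(f"pics/{n}0.png",s["pixels"]);np.savez(f"{n}0.npz",**s)
    print(n,s["origin"],s["orientation"],s["mtx"])
E
```

```text
{'clock': 0.0, 'joint_positions': array([-1.38469342e+00,  3.08989634e-01,  1.63521791e+00, -1.56334077e-06,
        1.19967865e+00, -6.97148751e-02]), 'qd': array([-0.00044466,  0.00019324, -0.00190008,  0.00052114,  0.00214566,
        0.00140216]), 'tau': array([ 8.51474215e-04, -4.15251374e+01, -2.76665944e+01, -2.18293039e-04,
        1.03032598e-02, -3.10196732e-06]), 'eef_pos': array([ 157.96875936, -603.90854724,  255.04163517]), 'eef_rot': array([-3.13930458e+00, -1.58312329e-04,  2.55818166e-01]), 'contact_force': array([-0.28548336,  0.1316263 ,  0.23712272]), 'ft_torque': array([-0.04878133, -0.00370137, -0.01321775]), 'grip_width': 84.98014835890196}
scene [1190.48642921 -156.7829403  1001.2589119 ] [-2.46538826 -0.00925572  1.31626878] [[405.03768394   0.         275.1186246 ]
 [  0.         405.03768394 206.53116824]
 [  0.           0.           1.        ]]
top [ 382.39895712   23.02210209 1082.09240448] [-2.9570263  -0.03180146 -1.56571949] [[418.83784208   0.         279.13320235]
 [  0.         418.83784208 205.66540426]
 [  0.           0.           1.        ]]
```

View pics/scene0.png

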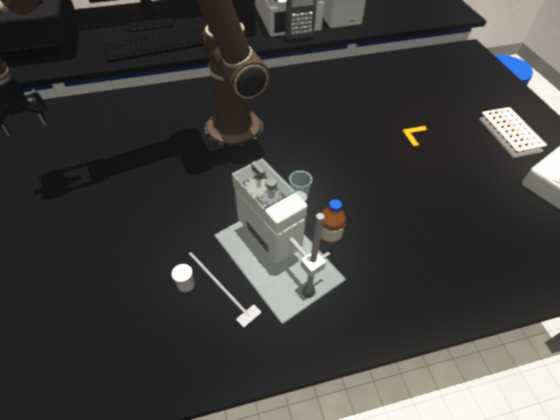

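View pics/top0.png

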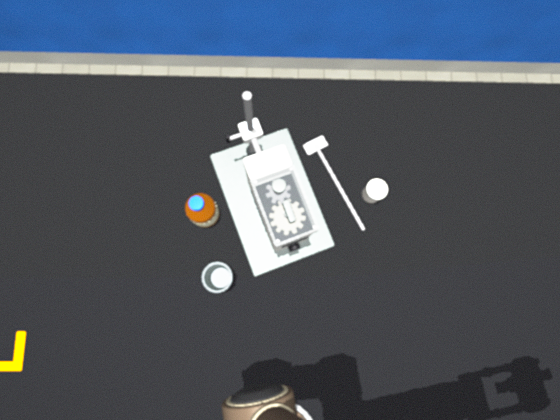

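The scene view shows the stirrer at about (270,215). In the top view the gear knob is near (278,186), the wing grip near (290,212) and the rod top at (247,96). Next I'll zoom in and measure.

```bash
python3 - <<'E'
from h import *
s=dict(np.load("top0.npz"));P=cloud(s)
im=s["pixels"]
cv2.imwrite("pics/c1.png",cv2.resize(im[155:275,220:350],None,fx=6,fy=5*1.2*0.8333*1.0,interpolation=cv2.INTER_CUBIC) if 0 else cv2.resize(im[160:260,230:340],None,fx=6,fy=6,interpolation=cv2.INTER_CUBIC))
for z0,z1,n in((296,310,"knob"),(284,295.9,"mid?"),(297,310,"x"),(325,370,"rod")):
    m=(P[...,2]>z0)&(P[...,2]<z1)&(P[...,0]<900)&(P[...,0]>300)
    k,l,st,c=cv2.connectedComponentsWithStats(m.astype(np.uint8))
    for i in range(1,k):
        if st[i,4]>8: print(n,st[i],c[i].round(1),np.nanmean(P[l==i],0).round(1))
for (u,v) in((278,184),(290,212),(288,205),(293,218),(270,225),(300,200)): print(u,v,P[v,u].round(1))
E
```

```text
knob [244 105   9   6  26] [248.1 107.8] [724.1  61.3 302.5]
knob [272 179  15  13 149] [278.9 184.9] [ 5.694e+02 -5.000e-01  2.987e+02]
knob [283 200  14  23 169] [289.2 210.6] [518.9 -20.1 302.2]
mid? [245 107   8   6  17] [248.9 110.2] [724.6  60.2 290.1]
mid? [272 187  13   6  16] [277.2 190.8] [559.3   2.4 292.3]
x [244 105   9   6  23] [247.9 107.6] [724.2  61.6 303.3]
x [273 179  13  13 130] [279. 185.] [569.2  -0.7 299. ]
x [283 200  14  23 168] [289.2 210.6] [518.9 -20.1 302.2]
rod [243  91   9  14  94] [247.2  97.4] [727.4  61.5 342.7]
278 184 [571.    1.3 299.4]
290 212 [516.  -21.6 303.8]
288 205 [529.2 -17.7 304.6]
293 218 [504.5 -27.2 304.2]
270 225 [496.4  15.6 264.3]
300 200 [547.  -43.7 265.6]
```

View pics/c1.png

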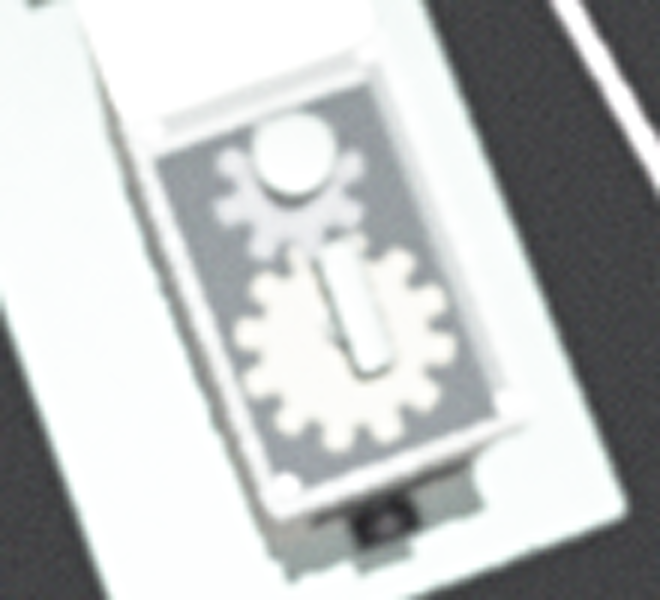

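The crop shows the knob at (293,152), the wing grip bar from (340,250) to (375,365), and the gears under the cover. The knob and grip measure 54.2 mm apart (given: 54), with heights of about 300 and 303 mm, so the measurements agree. I still need the wing yaw and a cross-check from the other camera.

```bash
python3 - <<'E'
from h import *
for n in("top","scene"):
    P=cloud(dict(np.load(n+"0.npz")))
    D=np.hypot(P[...,0]-569,P[...,1]+0.5)
    q=P[(D<20)&(P[...,2]>296)&(P[...,2]<306)]
    print(n,"knob",len(q),q.mean(0).round(1),(q.min(0)/2+q.max(0)/2).round(1),np.median(q[:,2]).round(1))
    D=np.hypot(P[...,0]-519,P[...,1]+20)
    q=P[(D<30)&(P[...,2]>299)&(P[...,2]<309)]
    (c,wh,a)=cv2.minAreaRect(q[:,:2].astype(np.float32))
    w,v=np.linalg.eigh(np.cov(q[:,:2].T));v=v[:,1]*np.sign(v[0,1])
    print("wing",len(q),q.mean(0).round(1),np.round(c,1),np.round(wh,1),round(a,1),"yaw",np.arctan2(v[1],v[0]).round(3))
E
```

```text
top knob 149 [ 5.694e+02 -5.000e-01  2.987e+02] [569.4  -0.8 298.7] 298.8
wing 160 [519.3 -20.2 302.4] [519.5 -20.3] [43.4 14.1] 20.5 yaw 0.369
scene knob 88 [572.2   0.9 298.9] [571.    1.2 299.3] 298.9
wing 81 [522.  -18.3 302.8] [520.7 -18.6] [43.4 13.4] 18.6 yaw 0.36
```

Emit:
arm_command(
  commands=[0, 0, 0, 0, 0, -4, 0, 0, 0, 0, 0, 0, -8, 0, 0, 0, 0, 0, 0, -12, 0, 0, 0, 0, 0, 0, -13, 0, 0, 0, 0, 0, 0, -13, 0, 0, 0, 0, 0, 0, -13, 0, 0, 0, 0, 0, 0, -13, 0, 0, 0, 0, 0, 0, -13, 0, 0, 0, 0, 0, 0, -13, 0, 0, 0, 0, 0, 0, -13, 0],
)

```text
clock: 0.93
eef_pos: [158.0, -604.0, 384.2]
eef_rot: [-3.138, -0.0, 0.256]
contact_force: [-0.3, -0.5, 0.7]
grip_width: -0.1
```

Emit:
arm_command(
  commands=[0, 0, -0.01, 2.8, -2.4, 0, 0, 0, 0, -0.02, 5.6, -4.8, 0, 0, 0, 0, -0.03, 8.4, -7.2, 0, 0, 0, 0, -0.04, 11.2, -9.6, 0, 0, 0, 0, -0.05, 14, -12, 0, 0, 0, 0, -0.06, 16.8, -14.4, 0, 0, 0, 0, -0.07, 19.6, -16.8, 0, 0, 0, 0, -0.08, 22.4, -19.2, 0, 0, 0, 0, -0.09, 25.2, -21.6, 0, 0, 0, 0, -0.104, 28, -24, 0, 0],
)

```text
clock: 1.77
eef_pos: [368.8, -299.9, 385.9]
eef_rot: [-3.141, 0.0, 0.36]
contact_force: [0.5, -0.4, -0.6]
grip_width: -0.3
```

```bash
cat > d.py <<'E'
import sys
from h import *
s=state();t=np.array(eval(sys.argv[1]),float)
M=rot(s["eef_rot"]);d=M.T@(t[:3]-s["eef_pos"])/10
print(s["clock"],s["eef_pos"].round(1),s["eef_rot"].round(3),"tool shift cm",d.round(2),"wz",round(s["eef_rot"][2]-t[3],3))
print("F",s["contact_force"].round(2),"T",s["ft_torque"].round(3),s["grip_width"].round(1))
E
python3 d.py "[570.2,0,384,0.36]"
```

```text
1.7667 [ 368.8 -299.9  385.9] [-3.141  0.     0.36 ] tool shift cm [ 29.41 -20.97   0.19] wz 0.0Traceback (most recent call last):
  File "d.py", line 6, in <module>
    print("F",s["contact_force"].round(2),"T",s["ft_torque"].round(3),s["grip_width"].round(1))
                                                                      ^^^^^^^^^^^^^^^^^^^^^
AttributeError: 'float' object has no attribute 'round'
```

Emit:
arm_command(
  commands=[0, 0, 0, 3.2, -2.3, 0, 0, 0, 0, 0, 6.4, -4.6, 0, 0, 0, 0, 0, 9.6, -6.9, 0, 0, 0, 0, 0, 12.8, -9.2, 0, 0, 0, 0, 0, 16, -11.5, 0, 0, 0, 0, 0, 19.2, -13.8, 0, 0, 0, 0, 0, 22.4, -16, 0, 0, 0, 0, 0, 25.6, -18.4, 0, 0, 0, 0, 0, 28, -20, 1, 0, 0, 0, 0, 29.3, -20.9, 2, 0],
)

```text
clock: 2.6
eef_pos: [570.6, 0.2, 365.9]
eef_rot: [-3.141, -0.002, 0.363]
contact_force: [-0.0, -0.1, -0.1]
grip_width: -0.1
```

Emit:
arm_command(
  commands=[0, 0, 0, 0, 0, 1, 0, 0, 0, 0, 0, 0, 2, 0, 0, 0, 0, 0, 0, 2.5, 0, 0, 0, 0, 0, 0, 2.8, 0, 0, 0, 0, 0, 0, 2.8, 0, 0, 0, 0, 0, 0, 2.8, 0, 0, 0, 0, 0, 0, 2.8, 0, 0, 0, 0, 0, 0, 2.8, 0, 0, 0, 0, 0, 0, 2.8, 0, 0, 0, 0, 0, 0, 2.8, 0],
)

```text
clock: 3.43
eef_pos: [569.1, -3.0, 338.8]
eef_rot: [3.141, -0.001, 0.36]
contact_force: [-0.0, 0.1, 0.2]
grip_width: 0.2
```

```bash
sed -i 's/,s\["grip_width"\].round(1)/,round(s["grip_width"],1)/' d.py
python3 d.py "[570.2,0,328,0.36]"; python3 - <<'E'
from h import *
a=snapshot("scene")["pixels"];b=snapshot("top")["pixels"]
f=lambda x:cv2.resize(x,(390,500),interpolation=cv2.INTER_CUBIC)
cv2.imwrite("pics/k1.png",np.hstack([f(a[140:240,225:303]),f(b[150:250,240:318])]))
E
```

```text
3.4333 [569.1  -3.  338.8] [ 3.141e+00 -1.000e-03  3.600e-01] tool shift cm [ 0.21 -0.24  1.08] wz -0.0
F [-0.03  0.1   0.16] T [ 0.001 -0.019  0.064] 0.2
```

View pics/k1.png

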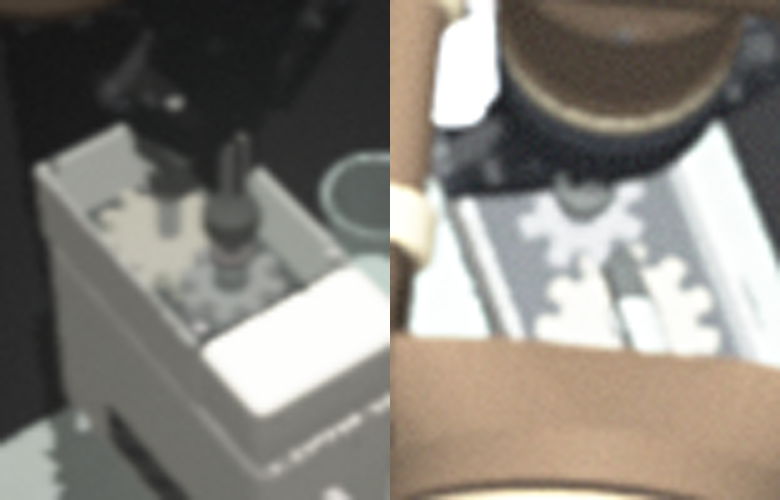

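The left half shows the closed fingers above the knob, with tips near (237,150) and the knob top near (230,205). They are close to aligned, so I'll apply the small correction and approach.

Emit:
arm_command(
  commands=[0, 0, 0, 0.1, -0.1, 0.3, 0, 0, 0, 0, 0.2, -0.2, 0.6, 0, 0, 0, 0, 0.2, -0.25, 0.9, 0, 0, 0, 0, 0.2, -0.25, 1.1, 0, 0, 0, 0, 0.2, -0.25, 1.1, 0, 0, 0, 0, 0.2, -0.25, 1.1, 0, 0, 0, 0, 0.2, -0.25, 1.1, 0, 0, 0, 0, 0.2, -0.25, 1.1, 0, 0, 0, 0, 0.2, -0.25, 1.1, 0, 0, 0, 0, 0.2, -0.25, 1.1, 0],
)

```text
clock: 4.37
eef_pos: [570.0, 0.1, 327.5]
eef_rot: [3.141, -0.0, 0.36]
contact_force: [0.6, -0.4, -0.3]
grip_width: -0.0
```

Emit:
arm_command(
  commands=[0, 0, 0, 0, 0, 0.03, 0, 0, 0, 0, 0, 0, 0.06, 0, 0, 0, 0, 0, 0, 0.09, 0, 0, 0, 0, 0, 0, 0.12, 0, 0, 0, 0, 0, 0, 0.15, 0, 0, 0, 0, 0, 0, 0.18, 0, 0, 0, 0, 0, 0, 0.21, 0, 0, 0, 0, 0, 0, 0.24, 0, 0, 0, 0, 0, 0, 0.27, 0, 0, 0, 0, 0, 0, 0.3, 0],
)

```text
clock: 5.2
eef_pos: [569.9, 0.2, 324.2]
eef_rot: [3.142, -0.0, 0.36]
contact_force: [0.6, 0.0, -0.1]
grip_width: 0.3
```

```bash
python3 d.py "[570.2,0,325,0.36]"
```

```text
5.2 [5.699e+02 2.000e-01 3.242e+02] [ 3.142 -0.     0.36 ] tool shift cm [ 0.02  0.02 -0.08] wz -0.0
F [ 0.6   0.01 -0.11] T [-0.01   0.02   0.002] 0.3
```

Emit:
arm_command(
  commands=[0, 0, 0, 0, 0, 0.02, 0, 0, 0, 0, 0, 0, 0.04, 0, 0, 0, 0, 0, 0, 0.06, 0, 0, 0, 0, 0, 0, 0.08, 0, 0, 0, 0, 0, 0, 0.1, 0, 0, 0, 0, 0, 0, 0.12, 0, 0, 0, 0, 0, 0, 0.14, 0, 0, 0, 0, 0, 0, 0.16, 0, 0, 0, 0, 0, 0, 0.18, 0, 0, 0, 0, 0, 0, 0.2, 0],
)

```text
clock: 6.03
eef_pos: [570.0, 0.2, 323.6]
eef_rot: [3.141, -0.001, 0.36]
contact_force: [-3.3, 0.5, 5.6]
grip_width: 0.4
```

Emit:
arm_command(
  commands=[0, 0, 0, 0, 0, 0.02, 0, 0, 0, 0, 0, 0, 0.04, 0, 0, 0, 0, 0, 0, 0.06, 0, 0, 0, 0, 0, 0, 0.08, 0, 0, 0, 0, 0, 0, 0.1, 0, 0, 0, 0, 0, 0, 0.12, 0, 0, 0, 0, 0, 0, 0.14, 0, 0, 0, 0, 0, 0, 0.16, 0, 0, 0, 0, 0, 0, 0.18, 0, 0, 0, 0, 0, 0, 0.2, 0],
)

```text
clock: 6.87
eef_pos: [570.0, 0.2, 322.0]
eef_rot: [3.141, -0.001, 0.36]
contact_force: [-3.4, 0.3, 8.3]
grip_width: 0.4
```

Emit:
arm_command(
  commands=[0, 0, 0, 0, 0, 0.02, 0, 0, 0, 0, 0, 0, 0.04, 0, 0, 0, 0, 0, 0, 0.06, 0, 0, 0, 0, 0, 0, 0.08, 0, 0, 0, 0, 0, 0, 0.1, 0, 0, 0, 0, 0, 0, 0.12, 0, 0, 0, 0, 0, 0, 0.14, 0, 0, 0, 0, 0, 0, 0.16, 0, 0, 0, 0, 0, 0, 0.18, 0, 0, 0, 0, 0, 0, 0.2, 0],
)

```text
clock: 7.7
eef_pos: [569.9, 0.2, 320.7]
eef_rot: [3.141, -0.001, 0.36]
contact_force: [-3.6, 0.0, 9.7]
grip_width: 0.1
```

Emit:
arm_command(
  commands=[0, 0, 0, 0, 0, 0.02, 0, 0, 0, 0, 0, 0, 0.04, 0, 0, 0, 0, 0, 0, 0.06, 0, 0, 0, 0, 0, 0, 0.08, 0, 0, 0, 0, 0, 0, 0.1, 0, 0, 0, 0, 0, 0, 0.12, 0, 0, 0, 0, 0, 0, 0.14, 0, 0, 0, 0, 0, 0, 0.16, 0, 0, 0, 0, 0, 0, 0.18, 0, 0, 0, 0, 0, 0, 0.2, 0],
)

```text
clock: 8.53
eef_pos: [570.0, 0.2, 319.1]
eef_rot: [3.141, -0.001, 0.36]
contact_force: [-5.3, 1.2, 11.0]
grip_width: -0.2
```

Emit:
arm_command(
  commands=[0, 0, 0, 0, 0, 0.02, 0, 0, 0, 0, 0, 0, 0.04, 0, 0, 0, 0, 0, 0, 0.06, 0, 0, 0, 0, 0, 0, 0.08, 0, 0, 0, 0, 0, 0, 0.1, 0, 0, 0, 0, 0, 0, 0.12, 0, 0, 0, 0, 0, 0, 0.14, 0, 0, 0, 0, 0, 0, 0.16, 0, 0, 0, 0, 0, 0, 0.18, 0, 0, 0, 0, 0, 0, 0.2, 0],
)

```text
clock: 9.37
eef_pos: [570.0, 0.2, 317.5]
eef_rot: [3.141, -0.001, 0.36]
contact_force: [-5.8, -0.4, 13.2]
grip_width: -0.2
```

Emit:
arm_command(
  commands=[0, 0, 0, 0, 0, 0.01, 0, 0, 0, 0, 0, 0, 0.02, 0, 0, 0, 0, 0, 0, 0.03, 0, 0, 0, 0, 0, 0, 0.04, 0, 0, 0, 0, 0, 0, 0.05, 0, 0, 0, 0, 0, 0, 0.06, 0, 0, 0, 0, 0, 0, 0.07, 0, 0, 0, 0, 0, 0, 0.08, 0, 0, 0, 0, 0, 0, 0.09, 0, 0, 0, 0, 0, 0, 0.1, 0],
)

```text
clock: 10.2
eef_pos: [570.0, 0.2, 316.7]
eef_rot: [3.141, -0.001, 0.36]
contact_force: [-6.0, 0.1, 13.7]
grip_width: 0.1
```

The spring is loaded: 13.7 N push at about 9 mm of travel. I'll lift off and go to the wing grip.

Emit:
arm_command(
  commands=[0, 0, 0, 0, 0, -0.2, 0, 0, 0, 0, 0, 0, -0.6, 0, 0, 0, 0, 0, 0, -1.5, 0, 0, 0, 0, 0, 0, -3, 0, 0, 0, 0, 0, 0, -3.5, 0.2, 0, 0, 0, -1.5, 0, -3.5, 0.5, 0, 0, 0, -3, 0, -3.5, 0.5, 0, 0, 0, -4.5, 0.05, -3.5, 0.5, 0, 0, 0, -5.3, 0.05, -3.5, 0.5, 0, 0, 0, -5.3, 0.05, -3.5, 0.5],
)

```text
clock: 11.03
eef_pos: [519.4, -19.3, 348.2]
eef_rot: [-3.142, 0.0, 0.359]
contact_force: [0.3, -0.7, -0.6]
grip_width: 42.6
```

```bash
python3 d.py "[520.2,-19.4,297,0.365]"; python3 - <<'E'
from h import *
s=snapshot("scene");a=s["pixels"];b=snapshot("top")["pixels"]
P=cloud(s);D=np.hypot(P[...,0]-571,P[...,1]-1)
q=P[(D<14)&(P[...,2]>280)&(P[...,2]<306)];print("knob z",np.percentile(q[:,2],[50,80,95]).round(1) if len(q) else None)
f=lambda x:cv2.resize(x,(390,500),interpolation=cv2.INTER_CUBIC)
cv2.imwrite("pics/k2.png",np.hstack([f(a[130:230,225:303]),f(b[150:250,240:318])]))
E
```

```text
11.0333 [519.4 -19.3 348.2] [-3.142  0.     0.359] tool shift cm [0.07 0.03 5.12] wz -0.006
F [ 0.3  -0.74 -0.56] T [-0.063 -0.02  -0.008] 42.6
knob z [291.4 292.5 293.5]
```

View pics/k2.png

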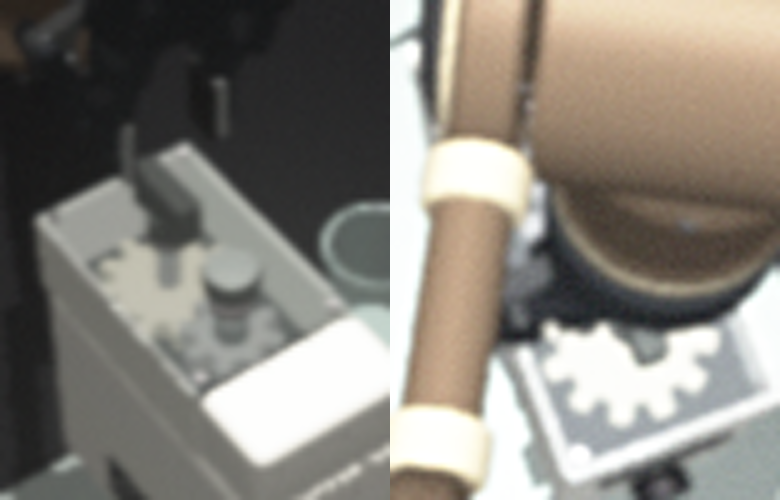

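In the left half the open fingers straddle the wing, with fingers at (128,150) and (220,105) and the wing at (165,195). The knob stayed down at about 292 mm. I'll descend and grasp.

Emit:
arm_command(
  commands=[0, 0, 0.006, 0, 0, 0.8, 0.5, 0, 0, 0.006, 0.03, 0.03, 1.8, 0.5, 0, 0, 0.006, 0.07, 0.03, 2.8, 0.5, 0, 0, -0.006, 0.07, 0.03, 3.6, 0.5, 0, 0, -0.006, 0.07, 0.03, 4.2, 0.5, 0, 0, -0.006, 0.07, 0.03, 4.6, 0.5, 0, 0, -0.006, 0.07, 0.03, 4.9, 0.5, 0, 0, -0.006, 0.07, 0.03, 5.1, 0.5, 0, 0, -0.006, 0.07, 0.03, 5.1, 0.5, 0, 0, -0.006, 0.07, 0.03, 5.1, 0.5],
)

```text
clock: 11.97
eef_pos: [521.5, -19.0, 297.6]
eef_rot: [3.141, -0.001, 0.366]
contact_force: [-0.6, -0.5, 0.0]
grip_width: 42.5
```

Emit:
arm_command(
  commands=[0, 0, 0, 0, 0, 0, 0.4, 0, 0, 0, 0, 0, 0, 0.3, 0, 0, 0, 0, 0, 0, 0.25, 0, 0, 0, 0, 0, 0, 0.2, 0, 0, 0, 0, 0, 0, 0.15, 0, 0, 0, 0, 0, 0, 0.1, 0, 0, 0, 0, 0, 0, 0.05, 0, 0, 0, 0, 0, 0, 0, 0, 0, 0, 0, 0, 0, 0, 0, 0, 0, 0, 0, 0, 0],
  squeeze=25,
)

```text
clock: 12.8
eef_pos: [521.1, -18.4, 297.6]
eef_rot: [-3.14, -0.0, 0.366]
contact_force: [-1.6, 5.0, 4.0]
grip_width: 13.6
```

```bash
python3 d.py "[520.2,-19.4,297,0.365]"
```

```text
12.8 [521.1 -18.4 297.6] [-3.14  -0.     0.366] tool shift cm [-0.12  0.06  0.06] wz 0.001
F [-1.65  4.98  3.96] T [ 0.618  0.365 -0.072] 13.6
```

Emit:
arm_command(
  commands=[0, 0, 0, 0, -0.02, 0, 0, 0, 0, 0, 0, -0.04, 0, 0, 0, 0, 0.005, 0, -0.05, 0, 0, 0, 0, 0.01, 0, -0.05, 0, 0, 0, 0, 0.015, 0, -0.05, 0, 0, 0, 0, 0.02, 0, -0.05, 0, 0, 0, 0, 0.025, 0, -0.05, 0, 0, 0, 0, 0.03, 0, -0.05, 0, 0, 0, 0, 0.035, 0, -0.05, 0, 0, 0, 0, 0.04, 0, -0.05, 0, 0],
)

```text
clock: 13.63
eef_pos: [521.1, -18.4, 297.6]
eef_rot: [-3.142, -0.0, 0.326]
contact_force: [-2.8, 3.8, 5.3]
grip_width: 13.8
```

```bash
python3 d.py "[520.2,-19.4,297,0.365]"
```

```text
13.6333 [521.1 -18.4 297.6] [-3.142 -0.     0.326] tool shift cm [-0.12  0.06  0.06] wz -0.039
F [-2.76  3.78  5.28] T [0.612 0.36  0.1  ] 13.8
```

Emit:
arm_command(
  commands=[0, 0, 0.005, 0, 0, 0, 0, 0, 0, 0.01, 0, 0, 0, 0, 0, 0, 0.015, 0, 0, 0, 0, 0, 0, 0.02, 0, 0, 0, 0, 0, 0, 0.025, 0, 0, 0, 0, 0, 0, 0.03, 0, 0, 0, 0, 0, 0, 0.035, 0, 0, 0, 0, 0, 0, 0.04, 0, 0, 0, 0, 0, 0, 0.045, 0, 0, 0, 0, 0, 0, 0.05, 0, 0, 0, 0],
)

```text
clock: 14.47
eef_pos: [521.2, -18.5, 297.6]
eef_rot: [3.141, -0.0, 0.276]
contact_force: [-1.9, 4.5, 4.5]
grip_width: 13.6
```

```bash
python3 d.py "[520.2,-19.4,297,0.365]"
```

```text
14.4667 [521.2 -18.5 297.6] [ 3.141 -0.     0.276] tool shift cm [-0.12  0.06  0.06] wz -0.089
F [-1.86  4.5   4.47] T [0.607 0.37  0.152] 13.6
```

Emit:
arm_command(
  commands=[0, 0, 0.005, 0, 0, 0, 0, 0, 0, 0.01, 0, 0, 0, 0, 0, 0, 0.015, 0, 0, 0, 0, 0, 0, 0.02, 0, 0, 0, 0, 0, 0, 0.025, 0, 0, 0, 0, 0, 0, 0.03, 0, 0, 0, 0, 0, 0, 0.035, 0, 0, 0, 0, 0, 0, 0.04, 0, 0, 0, 0, 0, 0, 0.045, 0, 0, 0, 0, 0, 0, 0.05, 0, 0, 0, 0],
)

```text
clock: 15.3
eef_pos: [521.2, -18.6, 297.6]
eef_rot: [3.141, -0.0, 0.226]
contact_force: [-2.4, 4.1, 4.9]
grip_width: 13.6
```

```bash
python3 d.py "[520.2,-19.4,297,0.365]"
```

```text
15.3 [521.2 -18.6 297.6] [ 3.141 -0.     0.226] tool shift cm [-0.11  0.05  0.06] wz -0.139
F [-2.42  4.07  4.93] T [0.574 0.381 0.156] 13.6
```

Emit:
arm_command(
  commands=[0, 0, 0.005, 0, 0, 0, 0, 0, 0, 0.01, 0, 0, 0, 0, 0, 0, 0.015, 0, 0, 0, 0, 0, 0, 0.02, 0, 0, 0, 0, 0, 0, 0.025, 0, 0, 0, 0, 0, 0, 0.03, 0, 0, 0, 0, 0, 0, 0.035, 0, 0, 0, 0, 0, 0, 0.04, 0, 0, 0, 0, 0, 0, 0.045, 0, 0, 0, 0, 0, 0, 0.05, 0, 0, 0, 0],
)

```text
clock: 16.13
eef_pos: [521.2, -18.8, 297.6]
eef_rot: [3.141, -0.0, 0.176]
contact_force: [-1.8, 2.9, 5.1]
grip_width: 13.9
```

```bash
python3 d.py "[520.2,-19.4,297,0.365]"
```

```text
16.1333 [521.2 -18.8 297.6] [ 3.141 -0.     0.176] tool shift cm [-0.11  0.05  0.06] wz -0.189
F [-1.82  2.92  5.09] T [0.54  0.349 0.186] 13.9
```

Emit:
arm_command(
  commands=[0, 0, 0.004, 0, 0, 0, 0, 0, 0, 0.008, 0, 0, 0, 0, 0, 0, 0.012, 0, 0, 0, 0, 0, 0, 0.016, 0, 0, 0, 0, 0, 0, 0.02, 0, 0, 0, 0, 0, 0, 0.024, 0, 0, 0, 0, 0, 0, 0.028, 0, 0, 0, 0, 0, 0, 0.032, 0, 0, 0, 0, 0, 0, 0.036, 0, 0, 0, 0, 0, 0, 0.04, 0, 0, 0, 0],
)

```text
clock: 16.97
eef_pos: [521.2, -18.9, 297.6]
eef_rot: [3.141, -0.0, 0.136]
contact_force: [-1.3, 3.3, 5.0]
grip_width: 13.6
```

```bash
python3 d.py "[520.2,-19.4,297,0.365]"
```

```text
16.9667 [521.2 -18.9 297.6] [ 3.141 -0.     0.136] tool shift cm [-0.11  0.04  0.06] wz -0.229
F [-1.34  3.28  4.97] T [0.527 0.364 0.121] 13.6
```

Emit:
arm_command(
  commands=[0, 0, 0.004, 0, 0, 0, 0, 0, 0, 0.008, 0, 0, 0, 0, 0, 0, 0.012, 0, 0, 0, 0, 0, 0, 0.016, 0, 0, 0, 0, 0, 0, 0.02, 0, 0, 0, 0, 0, 0, 0.024, 0, 0, 0, 0, 0, 0, 0.028, 0, 0, 0, 0, 0, 0, 0.032, 0, 0, 0, 0, 0, 0, 0.036, 0, 0, 0, 0, 0, 0, 0.04, 0, 0, 0, 0],
)

```text
clock: 17.8
eef_pos: [521.3, -18.9, 297.6]
eef_rot: [3.141, -0.0, 0.096]
contact_force: [-2.8, 2.1, 4.9]
grip_width: 13.6
```

```bash
python3 d.py "[520.2,-19.4,297,0.365]"
```

```text
17.8 [521.3 -18.9 297.6] [ 3.141 -0.     0.096] tool shift cm [-0.11  0.04  0.06] wz -0.269
F [-2.76  2.11  4.88] T [0.439 0.421 0.168] 13.6
```

Emit:
arm_command(
  commands=[0, 0, 0.004, 0, 0, 0, 0, 0, 0, 0.008, 0, 0, 0, 0, 0, 0, 0.012, 0, 0, 0, 0, 0, 0, 0.016, 0, 0, 0, 0, 0, 0, 0.02, 0, 0, 0, 0, 0, 0, 0.024, 0, 0, 0, 0, 0, 0, 0.028, 0, 0, 0, 0, 0, 0, 0.032, 0, 0, 0, 0, 0, 0, 0.036, 0, 0, 0, 0, 0, 0, 0.04, 0, 0, 0, 0],
)

```text
clock: 18.63
eef_pos: [521.3, -19.0, 297.6]
eef_rot: [3.14, -0.0, 0.056]
contact_force: [-1.7, 2.2, 4.8]
grip_width: 13.9
```

```bash
python3 d.py "[520.2,-19.4,297,0.365]"
```

```text
18.6333 [521.3 -19.  297.6] [ 3.14  -0.     0.056] tool shift cm [-0.11  0.03  0.06] wz -0.309
F [-1.7   2.2   4.76] T [0.4   0.365 0.151] 13.9
```

Emit:
arm_command(
  commands=[0, 0, 0.004, 0, 0, 0, 0, 0, 0, 0.008, 0, 0, 0, 0, 0, 0, 0.012, 0, 0, 0, 0, 0, 0, 0.016, 0, 0, 0, 0, 0, 0, 0.02, 0, 0, 0, 0, 0, 0, 0.024, 0, 0, 0, 0, 0, 0, 0.028, 0, 0, 0, 0, 0, 0, 0.032, 0, 0, 0, 0, 0, 0, 0.036, 0, 0, 0, 0, 0, 0, 0.04, 0, 0, 0, 0],
)

```text
clock: 19.47
eef_pos: [521.2, -19.1, 297.6]
eef_rot: [3.14, -0.0, 0.015]
contact_force: [-2.3, 1.7, 4.9]
grip_width: 13.8
```

```bash
python3 d.py "[520.2,-19.4,297,0.365]"
```

```text
19.4667 [521.2 -19.1 297.6] [ 3.14  -0.     0.015] tool shift cm [-0.11  0.03  0.06] wz -0.35
F [-2.25  1.74  4.86] T [0.352 0.368 0.04 ] 13.8
```

The torque fell to 0.04 N m, so the teeth may have just dropped in. From here I'll use smaller steps.

Emit:
arm_command(
  commands=[0, 0, 0.001, 0, 0, 0, 0, 0, 0, 0.002, 0, 0, 0, 0, 0, 0, 0.003, 0, 0, 0, 0, 0, 0, 0.004, 0, 0, 0, 0, 0, 0, 0.005, 0, 0, 0, 0, 0, 0, 0.006, 0, 0, 0, 0, 0, 0, 0.007, 0, 0, 0, 0, 0, 0, 0.008, 0, 0, 0, 0, 0, 0, 0.009, 0, 0, 0, 0, 0, 0, 0.01, 0, 0, 0, 0],
)

```text
clock: 20.3
eef_pos: [521.3, -19.1, 297.6]
eef_rot: [3.14, -0.001, 0.006]
contact_force: [-2.3, 1.8, 5.2]
grip_width: 13.7
```

```bash
python3 d.py "[520.2,-19.4,297,0.365]"
```

```text
20.3 [521.3 -19.1 297.6] [ 3.14e+00 -1.00e-03  6.00e-03] tool shift cm [-0.11  0.03  0.06] wz -0.359
F [-2.32  1.76  5.25] T [0.393 0.353 0.134] 13.7
```

Emit:
arm_command(
  commands=[0, 0, 0.001, 0, 0, 0, 0, 0, 0, 0.002, 0, 0, 0, 0, 0, 0, 0.003, 0, 0, 0, 0, 0, 0, 0.004, 0, 0, 0, 0, 0, 0, 0.005, 0, 0, 0, 0, 0, 0, 0.006, 0, 0, 0, 0, 0, 0, 0.007, 0, 0, 0, 0, 0, 0, 0.008, 0, 0, 0, 0, 0, 0, 0.009, 0, 0, 0, 0, 0, 0, 0.01, 0, 0, 0, 0],
)

```text
clock: 21.13
eef_pos: [521.2, -19.2, 297.6]
eef_rot: [3.14, -0.0, -0.004]
contact_force: [-2.7, 1.1, 5.7]
grip_width: 13.7
```

```bash
python3 d.py "[520.2,-19.4,297,0.365]"
```

```text
21.1333 [521.2 -19.2 297.6] [ 3.14  -0.    -0.004] tool shift cm [-0.1   0.02  0.06] wz -0.369
F [-2.72  1.12  5.72] T [0.393 0.36  0.213] 13.7
```

Emit:
arm_command(
  commands=[0, 0, 0.001, 0, 0, 0, 0, 0, 0, 0.002, 0, 0, 0, 0, 0, 0, 0.003, 0, 0, 0, 0, 0, 0, 0.004, 0, 0, 0, 0, 0, 0, 0.005, 0, 0, 0, 0, 0, 0, 0.006, 0, 0, 0, 0, 0, 0, 0.007, 0, 0, 0, 0, 0, 0, 0.008, 0, 0, 0, 0, 0, 0, 0.008, 0, 0, 0, 0, 0, 0, 0.008, 0, 0, 0, 0],
)

```text
clock: 21.97
eef_pos: [521.2, -19.2, 297.6]
eef_rot: [3.14, -0.0, -0.012]
contact_force: [-2.7, 1.9, 5.7]
grip_width: 13.7
```

```bash
python3 d.py "[520.2,-19.4,297,0.365]"
```

```text
21.9667 [521.2 -19.2 297.6] [ 3.14  -0.    -0.012] tool shift cm [-0.1   0.03  0.06] wz -0.377
F [-2.67  1.94  5.71] T [0.398 0.374 0.176] 13.7
```

Emit:
arm_command(
  commands=[0, 0, 0.002, 0, 0, 0, 0, 0, 0, 0.004, 0, 0, 0, 0, 0, 0, 0.006, 0, 0, 0, 0, 0, 0, 0.008, 0, 0, 0, 0, 0, 0, 0.01, 0, 0, 0, 0, 0, 0, 0.012, 0, 0, 0, 0, 0, 0, 0.014, 0, 0, 0, 0, 0, 0, 0.015, 0, 0, 0, 0, 0, 0, 0.015, 0, 0, 0, 0, 0, 0, 0.015, 0, 0, 0, 0],
)

```text
clock: 22.8
eef_pos: [521.3, -19.2, 297.6]
eef_rot: [3.14, -0.001, -0.026]
contact_force: [-2.5, 2.2, 5.0]
grip_width: 13.8
```

```bash
python3 d.py "[520.2,-19.4,297,0.365]"
```

```text
22.8 [521.3 -19.2 297.6] [ 3.14e+00 -1.00e-03 -2.60e-02] tool shift cm [-0.11  0.02  0.06] wz -0.391
F [-2.49  2.21  5.02] T [0.437 0.387 0.32 ] 13.8
```

Emit:
arm_command(
  commands=[0, 0, -0.005, 0, 0, 0, 0, 0, 0, -0.01, 0, 0, 0, 0, 0, 0, -0.015, 0, 0, 0, 0, 0, 0, -0.02, 0, 0, 0, 0, 0, 0, -0.025, 0, 0, 0, 0, 0, 0, -0.025, 0, 0, 0, 0, 0, 0, -0.025, 0, 0, 0, 0, 0, 0, -0.025, 0, 0, 0, 0, 0, 0, -0.025, 0, 0, 0, 0, 0, 0, -0.025, 0, 0, 0, 0],
)

```text
clock: 23.63
eef_pos: [521.3, -19.1, 297.6]
eef_rot: [3.14, -0.001, -0.002]
contact_force: [-2.8, 1.5, 4.5]
grip_width: 13.8
```

```bash
python3 d.py "[520.2,-19.4,297,0.365]"
```

```text
23.6333 [521.3 -19.1 297.6] [ 3.14e+00 -1.00e-03 -2.00e-03] tool shift cm [-0.11  0.03  0.06] wz -0.367
F [-2.84  1.49  4.48] T [0.402 0.328 0.194] 13.8
```

Emit:
arm_command(
  commands=[0, 0, -0.005, 0, 0, 0, 0, 0, 0, -0.01, 0, 0, 0, 0, 0, 0, -0.015, 0, 0, 0, 0, 0, 0, -0.02, 0, 0, 0, 0, 0, 0, -0.025, 0, 0, 0, 0, 0, 0, -0.03, 0, 0, 0, 0, 0, 0, -0.035, 0, 0, 0, 0, 0, 0, -0.04, 0, 0, 0, 0, 0, 0, -0.04, 0, 0, 0, 0, 0, 0, -0.04, 0, 0, 0, 0],
)

```text
clock: 24.47
eef_pos: [521.2, -19.1, 297.6]
eef_rot: [3.141, -0.0, 0.037]
contact_force: [-2.9, 1.6, 4.7]
grip_width: 13.5
```

```bash
python3 d.py "[520.2,-19.4,297,0.365]"
```

```text
24.4667 [521.2 -19.1 297.6] [ 3.141 -0.     0.037] tool shift cm [-0.11  0.03  0.06] wz -0.328
F [-2.86  1.63  4.75] T [ 0.383  0.356 -0.082] 13.5
```

Now -0.08 N m. If the gears are meshed, reversing a bit further should show a second hard limit.

Emit:
arm_command(
  commands=[0, 0, -0.003, 0, 0, 0, 0, 0, 0, -0.006, 0, 0, 0, 0, 0, 0, -0.009, 0, 0, 0, 0, 0, 0, -0.012, 0, 0, 0, 0, 0, 0, -0.015, 0, 0, 0, 0, 0, 0, -0.018, 0, 0, 0, 0, 0, 0, -0.02, 0, 0, 0, 0, 0, 0, -0.02, 0, 0, 0, 0, 0, 0, -0.02, 0, 0, 0, 0, 0, 0, -0.02, 0, 0, 0, 0],
)

```text
clock: 25.3
eef_pos: [521.2, -19.0, 297.6]
eef_rot: [3.141, -0.0, 0.056]
contact_force: [-2.8, 2.6, 5.6]
grip_width: 13.6
```

```bash
python3 d.py "[520.2,-19.4,297,0.365]"
```

```text
25.3 [521.2 -19.  297.6] [ 3.141 -0.     0.056] tool shift cm [-0.11  0.03  0.06] wz -0.309
F [-2.84  2.57  5.56] T [ 0.368  0.357 -0.175] 13.6
```

Emit:
arm_command(
  commands=[0, 0, -0.003, 0, 0, 0, 0, 0, 0, -0.006, 0, 0, 0, 0, 0, 0, -0.009, 0, 0, 0, 0, 0, 0, -0.012, 0, 0, 0, 0, 0, 0, -0.015, 0, 0, 0, 0, 0, 0, -0.015, 0, 0, 0, 0, 0, 0, -0.015, 0, 0, 0, 0, 0, 0, -0.015, 0, 0, 0, 0, 0, 0, -0.015, 0, 0, 0, 0, 0, 0, -0.015, 0, 0, 0, 0],
)

```text
clock: 26.13
eef_pos: [521.2, -19.0, 297.6]
eef_rot: [3.141, -0.0, 0.071]
contact_force: [-3.9, 1.5, 5.3]
grip_width: 13.6
```

```bash
python3 d.py "[520.2,-19.4,297,0.365]"
```

```text
26.1333 [521.2 -19.  297.6] [ 3.141 -0.     0.071] tool shift cm [-0.11  0.03  0.06] wz -0.294
F [-3.86  1.46  5.35] T [ 0.391  0.379 -0.325] 13.6
```

Torque rises sharply on both sides (+0.32 and -0.33 N m within about 0.1 rad), so the gears are in mesh. I'll return to the middle of the backlash, release and lift.

Emit:
arm_command(
  commands=[0, 0, 0.01, 0, 0, 0, 0, 0, 0, 0.02, 0, 0, 0, 0, 0, 0, 0.03, 0, 0, 0, 0, 0, 0, 0.045, 0, 0, 0, 0, 0, 0, 0.045, 0, 0, 0, 0.1, 0, 0, 0.045, 0, 0, 0, 0.3, 0, 0, 0.045, 0, 0, 0, 0.5, 0, 0, 0.045, 0, 0, 0, 0.5, 0, 0, 0.045, 0, 0, 0, 0.5, 0, 0, 0.045, 0, 0, 0, 0.5],
)

```text
clock: 26.97
eef_pos: [521.1, -18.8, 296.9]
eef_rot: [3.141, 0.0, 0.028]
contact_force: [-0.1, 0.5, -0.5]
grip_width: 42.6
```

Emit:
arm_command(
  commands=[0, 0, 0, 0, 0, -0.5, 0.5, 0, 0, 0, 0, 0, -1.5, 0.5, 0, 0, 0, 0, 0, -3, 0.5, 0, 0, 0, 0, 0, -4.5, 0.5, 0, 0, 0, 0, 0, -5, 0.3, 0, 0, -0.1, 0, 0, -5, 0, 0, 0, -0.2, 0, 0, -5, 0, 0, 0, -0.3, 0, 0, -5, 0, 0, 0, -0.34, 0, 0, -5, 0, 0, 0, -0.34, 0, 0, -5, 0],
)

```text
clock: 27.8
eef_pos: [521.2, -18.6, 347.6]
eef_rot: [3.141, -0.0, 0.368]
contact_force: [0.5, 0.9, 0.2]
grip_width: -0.1
```

```bash
python3 d.py "[570.2,0,328,0.36]"; python3 - <<'E'
from h import *
s=snapshot("scene");P=cloud(s);D=np.hypot(P[...,0]-571,P[...,1]-1)
q=P[(D<14)&(P[...,2]>280)&(P[...,2]<306)];print("knob z",np.percentile(q[:,2],[50,80,95]).round(1))
E
```

```text
27.8 [521.2 -18.6 347.6] [ 3.141 -0.     0.368] tool shift cm [5.24 0.03 1.97] wz 0.008
F [0.49 0.86 0.16] T [0.025 0.033 0.06 ] -0.1
knob z [290.8 292.4 293.7]
```

Emit:
arm_command(
  commands=[0, 0, 0, 1.5, 0, 0, 0, 0, 0, 0, 3, 0, 0, 0, 0, 0, 0, 4.5, 0.03, 0, 0, 0, 0, 0, 5.2, 0.03, 0, 0, 0, 0, 0, 5.2, 0.03, 0, 0, 0, 0, 0, 5.2, 0.03, 1, 0, 0, 0, 0, 5.2, 0.03, 1.8, 0, 0, 0, 0, 5.2, 0.03, 2.4, 0, 0, 0, 0, 5.2, 0.03, 2.7, 0, 0, 0, 0, 5.2, 0.03, 2.7, 0],
)

```text
clock: 28.68
eef_pos: [568.5, -0.2, 318.6]
eef_rot: [-3.14, 0.003, 0.367]
contact_force: [-0.1, 0.2, -0.1]
grip_width: 0.2
```

Emit:
arm_command(
  commands=[0, 0, 0, 0, 0, 0.05, 0, 0, 0, 0, 0, 0, 0.1, 0, 0, 0, 0, 0, 0, 0.15, 0, 0, 0, 0, 0, 0, 0.2, 0, 0, 0, 0, 0, 0, 0.25, 0, 0, 0, 0, 0, 0, 0.3, 0, 0, 0, 0, 0, 0, 0.35, 0, 0, 0, 0, 0, 0, 0.4, 0, 0, 0, 0, 0, 0, 0.45, 0, 0, 0, 0, 0, 0, 0.5, 0],
)

```text
clock: 29.52
eef_pos: [569.8, -0.1, 316.6]
eef_rot: [3.141, -0.001, 0.368]
contact_force: [-3.3, 0.1, 6.9]
grip_width: -0.3
```

Emit:
arm_command(
  commands=[0, 0, 0, 0, 0, 0.02, 0, 0, 0, 0, 0, 0, 0.04, 0, 0, 0, 0, 0, 0, 0.06, 0, 0, 0, 0, 0, 0, 0.08, 0, 0, 0, 0, 0, 0, 0.1, 0, 0, 0, 0, 0, 0, 0.12, 0, 0, 0, 0, 0, 0, 0.14, 0, 0, 0, 0, 0, 0, 0.16, 0, 0, 0, 0, 0, 0, 0.18, 0, 0, 0, 0, 0, 0, 0.2, 0],
)

```text
clock: 30.35
eef_pos: [569.8, -0.1, 315.3]
eef_rot: [3.141, -0.001, 0.368]
contact_force: [-2.9, 0.7, 7.2]
grip_width: 0.0
```

Emit:
arm_command(
  commands=[0, 0, 0, 0, 0, 0.02, 0, 0, 0, 0, 0, 0, 0.04, 0, 0, 0, 0, 0, 0, 0.06, 0, 0, 0, 0, 0, 0, 0.08, 0, 0, 0, 0, 0, 0, 0.1, 0, 0, 0, 0, 0, 0, 0.12, 0, 0, 0, 0, 0, 0, 0.14, 0, 0, 0, 0, 0, 0, 0.16, 0, 0, 0, 0, 0, 0, 0.18, 0, 0, 0, 0, 0, 0, 0.2, 0],
)

```text
clock: 31.18
eef_pos: [569.8, -0.1, 313.4]
eef_rot: [3.141, -0.001, 0.368]
contact_force: [-2.0, -0.0, 7.6]
grip_width: 0.2
```

Only about 7.5 N now, compared with 13.7 N before. That is friction alone, so the teeth are in. I'll continue home.

Emit:
arm_command(
  commands=[0, 0, 0, 0, 0, 0.02, 0, 0, 0, 0, 0, 0, 0.04, 0, 0, 0, 0, 0, 0, 0.06, 0, 0, 0, 0, 0, 0, 0.08, 0, 0, 0, 0, 0, 0, 0.1, 0, 0, 0, 0, 0, 0, 0.12, 0, 0, 0, 0, 0, 0, 0.14, 0, 0, 0, 0, 0, 0, 0.16, 0, 0, 0, 0, 0, 0, 0.18, 0, 0, 0, 0, 0, 0, 0.2, 0],
)

```text
clock: 32.02
eef_pos: [569.8, -0.1, 311.4]
eef_rot: [3.141, -0.001, 0.368]
contact_force: [-3.6, -0.2, 8.3]
grip_width: 0.1
```

Emit:
arm_command(
  commands=[0, 0, 0, 0, 0, 0.01, 0, 0, 0, 0, 0, 0, 0.02, 0, 0, 0, 0, 0, 0, 0.03, 0, 0, 0, 0, 0, 0, 0.04, 0, 0, 0, 0, 0, 0, 0.05, 0, 0, 0, 0, 0, 0, 0.06, 0, 0, 0, 0, 0, 0, 0.07, 0, 0, 0, 0, 0, 0, 0.08, 0, 0, 0, 0, 0, 0, 0.09, 0, 0, 0, 0, 0, 0, 0.1, 0],
)

```text
clock: 32.85
eef_pos: [569.8, -0.1, 310.5]
eef_rot: [3.141, -0.001, 0.368]
contact_force: [-3.7, 0.1, 8.4]
grip_width: -0.2
```

Emit:
arm_command(
  commands=[0, 0, 0, 0, 0, 0.01, 0, 0, 0, 0, 0, 0, 0.02, 0, 0, 0, 0, 0, 0, 0.03, 0, 0, 0, 0, 0, 0, 0.04, 0, 0, 0, 0, 0, 0, 0.05, 0, 0, 0, 0, 0, 0, 0.06, 0, 0, 0, 0, 0, 0, 0.07, 0, 0, 0, 0, 0, 0, 0.08, 0, 0, 0, 0, 0, 0, 0.09, 0, 0, 0, 0, 0, 0, 0.1, 0],
)

```text
clock: 33.68
eef_pos: [569.8, -0.1, 310.0]
eef_rot: [3.141, -0.001, 0.368]
contact_force: [-4.0, 0.6, 10.3]
grip_width: -0.0
```

Emit:
arm_command(
  commands=[0, 0, 0, 0, 0, 0.01, 0, 0, 0, 0, 0, 0, 0.02, 0, 0, 0, 0, 0, 0, 0.03, 0, 0, 0, 0, 0, 0, 0.04, 0, 0, 0, 0, 0, 0, 0.05, 0, 0, 0, 0, 0, 0, 0.05, 0, 0, 0, 0, 0, 0, 0.05, 0, 0, 0, 0, 0, 0, 0.05, 0, 0, 0, 0, 0, 0, 0.05, 0, 0, 0, 0, 0, 0, 0.05, 0],
)

```text
clock: 34.52
eef_pos: [569.8, -0.1, 310.0]
eef_rot: [3.141, -0.001, 0.368]
contact_force: [-5.1, 0.6, 11.9]
grip_width: 0.2
```

Emit:
arm_command(
  commands=[0, 0, 0, 0, 0, 0.02, 0, 0, 0, 0, 0, 0, 0.04, 0, 0, 0, 0, 0, 0, 0.06, 0, 0, 0, 0, 0, 0, 0.08, 0, 0, 0, 0, 0, 0, 0.1, 0, 0, 0, 0, 0, 0, 0.12, 0, 0, 0, 0, 0, 0, 0.13, 0, 0, 0, 0, 0, 0, 0.14, 0, 0, 0, 0, 0, 0, 0.15, 0, 0, 0, 0, 0, 0, 0.15, 0],
)

```text
clock: 35.35
eef_pos: [569.8, -0.1, 310.0]
eef_rot: [3.141, -0.002, 0.368]
contact_force: [-6.5, -0.1, 16.4]
grip_width: -0.3
```

Emit:
arm_command(
  commands=[0, 0, 0, 0, 0, 0.02, 0, 0, 0, 0, 0, 0, 0.04, 0, 0, 0, 0, 0, 0, 0.06, 0, 0, 0, 0, 0, 0, 0.08, 0, 0, 0, 0, 0, 0, 0.1, 0, 0, 0, 0, 0, 0, 0.1, 0, 0, 0, 0, 0, 0, 0.1, 0, 0, 0, 0, 0, 0, 0.1, 0, 0, 0, 0, 0, 0, 0.1, 0, 0, 0, 0, 0, 0, 0.1, 0],
)

```text
clock: 36.18
eef_pos: [569.8, -0.1, 309.9]
eef_rot: [3.14, -0.002, 0.368]
contact_force: [-8.7, -0.4, 19.5]
grip_width: 0.0
```

Emit:
arm_command(
  commands=[0, 0, 0, 0, 0, -0.2, 0, 0, 0, 0, 0, 0, -0.6, 0, 0, 0, 0, 0, 0, -1.5, 0, 0, 0, 0, 0, 0, -3, 0, 0, 0, 0, 0, 0, -5, 0, 0, 0, 0, 0, 0, -7, 0, 0, 0, 0, 0, 0, -9, 0, 0, 0, 0, 0, 0, -9.5, 0, 0, 0, 0, 0, 0, -9.5, 0, 0, 0, 0, 0, 0, -9.5, 0],
)

```text
clock: 37.02
eef_pos: [569.5, -0.1, 398.5]
eef_rot: [-3.141, 0.001, 0.368]
contact_force: [0.1, 0.4, -0.9]
grip_width: -0.1
```

Emit:
arm_command(
  commands=[0, 0, 0, -3, 2, 0, 0, 0, 0, 0, -6, 4, 0, 0, 0, 0, 0, -9, 6, 0, 0, 0, 0, 0, -12, 8, 0, 0, 0, 0, 0, -15, 10, 0, 0, 0, 0, 0, -18, 12, 0, 0, 0, 0, 0, -20, 14, 0, 0, 0, 0, 0, -20, 16, 0, 0, 0, 0, 0, -20, 17, 0, 0, 0, 0, 0, -20, 17, 0, 0],
)

```text
clock: 37.85
eef_pos: [444.0, -231.9, 397.4]
eef_rot: [-3.139, 0.002, 0.365]
contact_force: [0.6, 0.1, -0.6]
grip_width: 0.0
```

```bash
python3 d.py "[570.2,0,328,0.36]"; python3 - <<'E'
from h import *
for n in("top","scene"):
    s=snapshot(n);P=cloud(s);D=np.hypot(P[...,0]-570,P[...,1])
    q=P[(D<10)&(P[...,2]>275)];print(n,"knob z",np.percentile(q[:,2],[50,80,95]).round(1),len(q))
    cv2.imwrite(f"pics/end_{n}.png",s["pixels"])
a=cv2.imread("pics/end_scene.png");b=cv2.imread("pics/end_top.png")
cv2.imwrite("pics/end.png",np.hstack([cv2.resize(a[120:340,140:380],(390,500)),cv2.resize(b[150:250,240:318],(390,500),interpolation=cv2.INTER_CUBIC)]))
E
```

```text
37.85 [ 444.  -231.9  397.4] [-3.139e+00  2.000e-03  3.650e-01] tool shift cm [ 20.08 -17.13   6.94] wz 0.005
F [ 0.63  0.13 -0.56] T [ 0.028 -0.027  0.001] 0.0
top knob z [284.7 286.1 287. ] 81
scene knob z [285.7 286.7 287.6] 40
```

View pics/end.png

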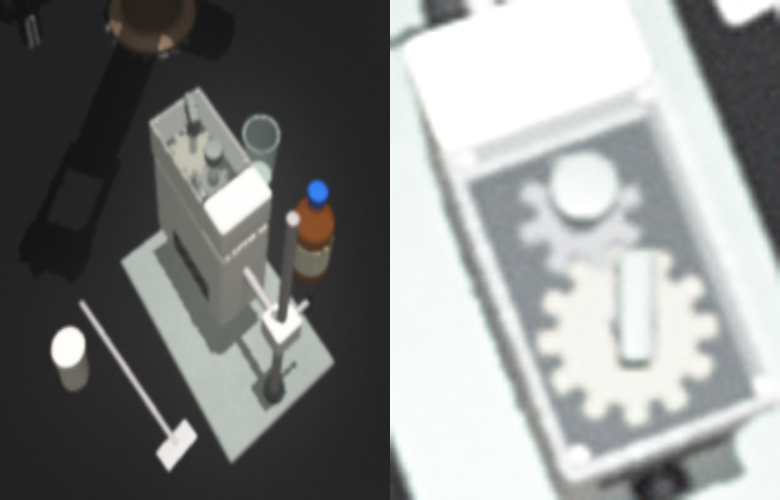

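The knob sits at about 285 mm, which matches 301 - 16. In the right half the knob is at (583,185) and the teeth interleave near (600,260). The bottle, beaker, paddle and jar look unmoved, so I'm handing in.

```bash
python3 -c "
from rig import *
print(hand_in())"
```

```text
the job is handed in; nothing more can be done
None
```

The stirrer is in gear. The knob is fully down and the job is handed in, at about 38 s on the clock, with the arm well clear of everything.

- **Loading the spring:** I eased the knob down to about 9 mm of travel, at 13.7 N of push, then let go. It stayed down.
- **Finding the mesh:** I turned the spindle slowly by its wing grip against about 0.15 N m of rubbing. After roughly 20° the torque dropped. It then rose on both sides, to +0.32 and -0.33 N m within about 0.1 rad, so the spindle was solid. I centred the grip in the backlash before releasing it.
- **Pushing home:** The knob went down against 7–8 N, which is friction alone, and stopped dead. The most I pushed at the stop was 19.5 N downward.

**Last checks:** Both cameras put the knob's top at about 285–286 mm, against 285 mm expected for full travel. In the pictures the teeth interleave and the other items look unmoved by eye; I did not measure their positions.

**What disagreed:**
- The two cameras differed by about 2 mm sideways.
- One torque reading while finding the mesh (0.18 N m) broke the rising trend, so I confirmed the mesh by turning back the other way.
- The torque peaks came slightly above the suggested 0.3 N m, but below the 0.55 limit.

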